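Move a freshly coated pedal plate with the lifter

ROBOT

A 6-joint arm with a two-finger parallel gripper is mounted at the origin on the work surface. World frame = base frame: x ahead of the robot, y to its left, z up, the work surface at z = 0. Lengths are in m, angles in rad, forces in N, time in s.
With the tool pointing down it reaches from about 0.35 to 0.775 m from the base axis. Payload 5.5 kg.
Tool frame: the origin (TCP) lies midway between the tips of the shut fingers; the grasp point (between the pads) lies grasp_offset behind it (grasp_offset is the distance from the TCP to the grasp point, in m); z points along the fingers, y is the line along which they close (so a half turn about z gives the same grasp; the last joint's range is limited). The gripper opens to 85 mm and grips with 20 to 120 N. Pads are 22 mm wide; open, the fingers measure 114 mm over their backs; the gripper's body (76 mm by 85 mm) begins 54 mm behind the grasp point. The pads swing forward as they close: fully open they stand 13 mm farther back than shut.
Start: joints at [1.089, 0.313, 0.046, 1.304, 0, 1.431], TCP at [0.193, 0.542, 0.231] pointing down, gripper open.
Joint ranges: [-2.76, 2.76], [-0.86, 1.69], [-1.03, 1.26], [-2.2, 2.34], [-1.47, 1.5], [-3.14, 3.14]. Speed limits (rad/s): [2.57, 2.57, 3.14, 3.14, 3.14, 3.14].

INTERFACE

Orientations are given as a unit quaternion [w, x, y, z].
In Python, from workcell import * gives the robot as it stands.
- The arm moves only by the tool step_arm, never from a script. Its argument "deltas" is a list of rows, each a list of 7 numbers: the shift along the world's x, y, z in mm, then the turn, a rotation vector about the world's x, y, z in degrees, then the gripper's target within -1 to 1 (fully open at 1, half-way at 0, shut at -1). A call has 1 to 5 rows; each row shifts and turns the commanded pose from where the row before left it; what a row does not reach is not made up. A row lasts 1/10 s, in which the tool goes at most 50 mm and 8.59 degrees, less where a joint would pass 70% of its speed; a pose out of reach is approached as far as the arm can. A call is refused whole if a number of a shift passes 50 or a number of a turn 8.59, either way. A call with a gripper value outside its range is refused whole. The fingers move at their own pace and stop on an object; "newtons" is the grip in N (left out, the last holds). Time passes only in rows, so rows that do not move let the fingers close. It gives the time, the measured TCP pose, the force, the opening and the grip force at its end, in the units of the state.
- get_state(): the state, without advancing time (a new reading comes with each control period).
- read_camera(name): name is "scene" or "top" or "wrist"; returns a dict with "image" (420x560x3 uint8, red, green, blue), "z_map" (420x560 float32, m along the optical axis (not along the pixel's ray), 0 where there is no reading), "K" (3x3 intrinsics, pixels), "world_from_camera" (4x4, takes a point from camera to world coordinates). Camera axes: x right, y down, z forward; pixel columns grow to the right and rows downward; lengths in m; the calibration is good to about 2 mm. A picture is of the moment at which its call begins.
- hand_in(): hands the job in; it is judged then, once.
The state is a dict: "clock": time; "joint_pos": joint angles; "qvel": joint speeds; "tau": joint torques, N m; "tcp_pos": TCP position; "orientation": TCP orientation; "wrist_force": force on the tool from outside, world axes, zero at the start; "ft_torque": the same for the moment, N m; "finger_gap": finger opening in m; "grip_force": force on a finger pad.
Only numpy, scipy, OpenCV 4.12 (cv2) and the standard library are available. Lean on these libraries where they do the work, as an engineer would, in place of code of your own. Each camera call takes 0.05 s, during which the arm holds its last target. There are 200 camera calls.

TASK

The rectangular pedal plate on the tray is freshly coated, so the gripper must not touch it: slide the lifter's blade under it, pushing it against the fence until it stops and lies on the blade, and lift it clear of the tray. Carry it level and set it centred and square across the two rails of the stand, with the blade going down between the rails, then draw the blade out and lay the lifter flat on the bench. Leave the round cover, the bottle, the wrench and the bearing where they are.

Things in the scene. Friction and masses are not known exactly. Their poses are not given: they have to be found in the camera images.
- plate: Pedal plate: black rectangle with 3 slots and 4 bores, 80 mm along x, 104 mm along y, 6 mm thick, about 0.14 kg. Origin: centre of the underside, z up. Its long edges (x = +-40 mm) are bevelled beneath for a blade to enter: the underside is flat to x = +-28 mm, then rises to 4 mm at the edges. It lies on the tray, long side roughly along the fence, 8 to 25 mm short of it.
- cover: Bystander: round black coated cover, 90 mm across, 6 mm thick, on the tray beside the plate (on either side of it). Origin: centre of the underside.
- tray: Fixed aluminium tray, 260 mm along y, flat floor 12 mm above the bench from x = -60 to +60 mm. A fence along the far side has its inner face at x = +60 mm and its top 28 mm above the bench; the near side and both ends are open. Origin: on the bench, x points to the fence. Stands left or right of the middle, turned by up to 0.22 rad. The fence stops plate and blade tip hard.
- stand: Fixed stand with two rails along its x, x = -55 to +55 mm, each 20 mm wide, tops 50 mm above the bench; the gap between them is 72 mm (y = -36 to +36 mm), open above and at both ends, over a base 6 mm thick. Origin: on the bench at the stand's centre. On the other side from the tray; x points away from the robot within 0.22 rad.
- lifter_grip (a point): Grasp point, centre of the lifter's flat-sided wooden handle (22 mm wide, 28 high; runs from 50 mm behind to 30 mm ahead of it). x points along the lifter to the blade's tip, z up. It lies 55 mm above the blade's underside; the blade's rear edge is 47.5 mm and its tip 142.5 mm ahead. The lifter, 0.16 kg, starts flat on the bench, tip to the left, steady on its blade.
- lifter_tip (a point): Middle of the front edge of the lifter's steel blade, on its underside (axes as at the grip point). The blade is level, 95 mm long, 56 mm wide and 2.5 mm thick, bevelled on top to 0.5 mm over the last 14 mm; a thin neck rises from its rear to the handle.
- bottle: Bystander: grey bottle with a black cap, 56 mm across, 160 mm tall, standing 115 mm or so to the +y side of the stand's centre. Origin: centre of its underside.
- wrench: Bystander: steel wrench 180 mm long, lying flat in front of the robot on its right. Origin: middle of its underside, x along its length.
- bearing: Bystander: dark steel stepped bearing block, round, 64 mm across, 34 mm tall, in front of the robot on its left. Origin: centre of its underside.
Mind the look-alikes: they are no part of the job. Leave any green look-alike of the part that bears lifter_grip alone. What is shaped like the plate but pink or turquoise is not meant.

How it is judged:
On the way, in this order (a step that is already met when the one before it is completed fails the run):
1. the plate lies on the lifter's blade, lifted at least 30 mm clear of the tray (z of plate in the frame of tray above 0.042 m and contact force between plate and lifter above 0.3 N and contact force between plate and tray below 0.05 N), for 0.3 s.
2. the plate rests centred and square on both rails, free of the lifter (x of plate in the frame of stand between -0.02 and 0.02 m and y of plate in the frame of stand between -0.013 and 0.013 m and z of plate in the frame of stand between 0.046 and 0.055 m and angle between the x axis of plate and the x axis of stand, either way round below 0.17 rad and angle between plate's own z axis and vertical below 0.06 rad and contact force between plate and lifter below 0.1 N and contact force between plate and stand above 0.3 N), for 0.2 s.
At the end, for the whole second after the job is handed in: The plate rests flat on both rails (tilt under 0.06 rad), centred within 20 mm along and 13 mm across them, square within 0.17 rad, clear of the lifter; the lifter lies still and flat on the bench (tip under 7 mm up, tilt under 0.08 rad) (all of step 2 and linear speed of each of plate, lifter below 0.02 m/s and height (world z) of lifter_tip below 0.007 m and angle between lifter_grip's own z axis and vertical below 0.08 rad); the robot touches nothing.
It fails at once if the gripper or arm touches the plate (over 0.5 N) (contact force between plate and the fingers above 0.5 N or contact force between plate and the arm above 0.5 N).
It fails at once if the plate is tipped by more than 0.35 rad (angle between plate's own z axis and vertical above 0.35 rad).
It fails at once if the cover, bottle, wrench or bearing is moved by more than 30 mm (distance of any of cover, bottle, wrench, bearing from where it was at the start of the episode above 0.03 m).
It also fails if it takes over 64 s, if anything falls off the work surface, if the arm or the gripper's body presses on something with over 40 N, if the wrist force passes 120 N, or if a joint passes its speed limit or range.

## Working session

There is one attempt and no reset: what is moved stays moved. The work goes in short steps, Python scripts to look and compute and a tool call to move; the robot and the scene stay as the last step left them, time stands still between calls to the robot, and variables do not carry over. Pictures are saved under pics/ and viewed, at most 10 in all, crops included, and the job is handed in when it is done.

Besides the shell and the picture viewer there is one more tool, called after ">>>" as name(argument=value, ...), one argument or row to a line, values as JSON. step_arm: Moves the arm, as the interface text tells. Its arguments: {"type":"object","properties":{"deltas":{"type":"array","items":{"type":"array","items":{"type":"number"}}},"newtons":{"type":"number"}},"required":["deltas"]}

```bash
ls; mkdir -p pics; cat > h.py <<'E'
from workcell import *
import numpy as np, cv2
def cam(n,save=None):
    c=read_camera(n)
    if save: cv2.imwrite(f'pics/{save}.png',c['image'][:,:,::-1])
    np.savez(f'{n}.npz',**c)
    return c
def pts(c):
    z=c['z_map'];K=c['K'];v,u=np.mgrid[:z.shape[0],:z.shape[1]]
    P=np.stack([(u-K[0,2])/K[0,0]*z,(v-K[1,2])/K[1,1]*z,z],-1)
    T=c['world_from_camera'];return P@T[:3,:3].T+T[:3,3]
def ray(c,uv,h):
    uv=np.atleast_2d(np.array(uv,float));K=c['K'];T=c['world_from_camera']
    d=np.c_[(uv[:,0]-K[0,2])/K[0,0],(uv[:,1]-K[1,2])/K[1,1],np.ones(len(uv))]@T[:3,:3].T
    o=T[:3,3];return o+d*((h-o[2])/d[:,2])[:,None]
E
python3 - <<'E'
from h import *
a=cam('top','top0');b=cam('scene','scene0')
print(a['world_from_camera'],a['K'],b['world_from_camera']);print(get_state())
E
```

```text
pics
[[-0.00741145 -0.9982034   0.0594563   0.42489333]
 [-0.99987303  0.00823636  0.01364111  0.00809606]
 [-0.01410631 -0.05934765 -0.9981377   1.57243016]
 [ 0.          0.          0.          1.        ]] [[506.29892404   0.         284.48225364]
 [  0.         506.29892404 209.26965303]
 [  0.           0.           1.        ]] [[-0.34038186  0.74677915 -0.57136774  1.08152568]
 [ 0.94018769  0.26145931 -0.21837157  0.22964502]
 [-0.01368592 -0.61152263 -0.79110857  0.83723045]
 [ 0.          0.          0.          1.        ]]
{'clock': 0.1, 'joint_pos': array([ 1.08938453e+00,  3.13946812e-01,  4.50458232e-02,  1.30362227e+00,
       -1.64449218e-06,  1.43115901e+00]), 'qvel': array([ 9.07871407e-05,  1.59849399e-05,  1.68358209e-03, -2.96078035e-05,
       -1.20605140e-03, -1.02171308e-03]), 'tau': array([ 2.96879021e-03, -4.81724274e+01,  2.99244422e+01,  1.27804518e-02,
       -1.66027330e-04,  2.18551048e-05]), 'tcp_pos': array([0.19251834, 0.54129557, 0.2304667 ]), 'orientation': array([-2.63055694e-04,  1.70056669e-01,  9.85433906e-01, -8.22419189e-04]), 'wrist_force': array([-0.3110121 , -0.05715187, -0.04032629]), 'ft_torque': array([-0.00076336, -0.00547831, -0.04370617]), 'grip_force': 0.0, 'finger_gap': 0.08511580679468322}
```

View pics/top0.png

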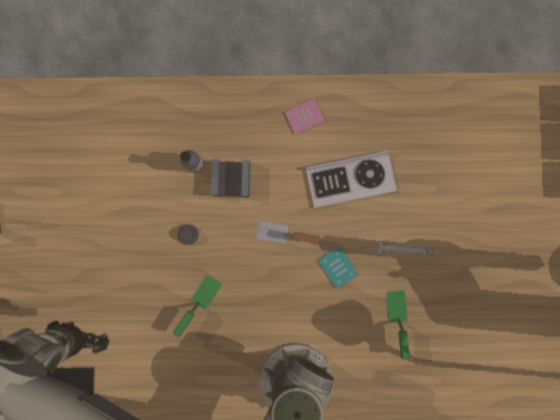

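View pics/scene0.png

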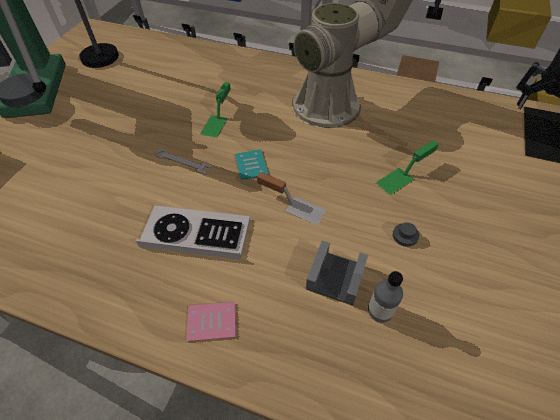

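The top view shows the wooden-handled lifter with its steel blade at about (257–320, 222–242), tip to the left. The black plate is at (330,182) and the cover at (370,174), both on the tray. The stand is at (231,179), the bottle at (192,161), the bearing at (188,234) and the wrench at (403,249). The look-alikes are two green lifters at (205,295) and (398,320), and pink and turquoise plates at (304,115) and (338,267). The only lifter with a wooden handle and the only black rectangle match the description.

```bash
cat > m.py <<'E'
from h import *
import sys
def rect(P): 
    r=cv2.minAreaRect((P[:,:2]*1000).astype(np.float32)); return np.round(r[0],1),np.round(r[1],1),round(r[2],2)
for n in ['top','scene']:
    c=dict(np.load(n+'.npz'));P=pts(c);im=c['image'].astype(int);hsv=cv2.cvtColor(c['image'],cv2.COLOR_RGB2HSV).astype(int)
    x,y,z=P[...,0],P[...,1],P[...,2]
    box=lambda a,b,cc,d:(x>a)&(x<b)&(y>cc)&(y<d)
    ok=c['z_map']>0
    fl=ok&box(.35,.8,-.5,.5)&(z<.004)
    print(n,'bench z',np.median(z[fl]))
    def rep(name,m):
        l,lab,st,ce=cv2.connectedComponentsWithStats(m.astype(np.uint8))
        i=1+np.argmax(st[1:,4]) if l>1 else None
        if i is None: print(name,'none');return
        q=P[lab==i];print(name,st[i],rect(q),'z',np.round(np.percentile(q[:,2],[5,50,95]),4),'mean',np.round(q.mean(0),4))
    v=hsv[...,2]
    rep('handle',ok&box(.3,.55,-.25,.2)&(z>.045))
    rep('blade',ok&box(.3,.55,-.1,.2)&(hsv[...,1]<60)&(v>110)&(z<.03))
    rep('tray',ok&box(.4,.75,-.5,0)&(z>.008)&(z<.04))
    rep('plate',ok&box(.4,.75,-.5,0)&(z>.012)&(v<60))
    rep('fence',ok&box(.4,.75,-.5,0)&(z>.0245)&(z<.035))
    rep('railtop',ok&box(.4,.7,.05,.25)&(z>.045)&(z<.055))
    rep('standall',ok&box(.4,.7,.05,.26)&(z>.004)&(z<.058))
    rep('bottle',ok&box(.4,.75,.2,.45)&(z>.08))
    rep('bearing',ok&box(.3,.5,.2,.4)&(z>.01))
    big=cv2.resize(c['image'][130:260,170:410] if n=='top' else c['image'][130:310,130:410],None,fx=2.8,fy=2.8,interpolation=cv2.INTER_CUBIC)
    cv2.imwrite(f'pics/crop_{n}.png',big[:,:,::-1])
E
python3 m.py; python3 -c "
import workcell as w;print([n for n in dir(w) if n[0]!='_']);print(getattr(w,'grasp_offset',None))"
```

```text
top bench z -0.0006814715432057472
handle [289 233  31  11 210] (array([430.7, -28.8]), array([91.6, 21.5]), 80.13) z [0.0601 0.068  0.0737] mean [ 0.43   -0.0321  0.0676]
blade [256 221  33  23 466] (array([448.7,  69. ]), array([95.5, 57. ]), 80.21) z [-0.0045  0.0019  0.0084] mean [0.4502 0.0724 0.002 ]
tray [ 306  151   91   57 3217] (array([ 610.7, -175.9]), array([130.6, 260.6]), 11.62) z [0.0093 0.0154 0.0251] mean [ 0.6098 -0.1753  0.0161]
plate [357 161  26  26 271] (array([ 625.6, -233.3]), array([77.6, 72.8]), 54.53) z [0.0136 0.0179 0.0237] mean [ 0.6258 -0.2336  0.0181]
fence [306 162  30   8  50] (array([650.9, -82.2]), array([ 5.4, 91.4]), 11.12) z [0.025  0.0289 0.0338] mean [ 0.6508 -0.0833  0.0292]
railtop [241 160   8  36 215] (array([613.4, 148.5]), array([ 20.7, 107.5]), 87.85) z [0.0458 0.0494 0.0538] mean [0.6145 0.1485 0.0495]
standall [ 211  159   40   39 1146] (array([617.3, 197.4]), array([121.9, 119.1]), 89.41) z [0.0046 0.0179 0.0536] mean [0.6141 0.1961 0.0273]
bottle [180 150  20  20 302] (array([661.4, 306.6]), array([48.9, 54.4]), 44.83) z [0.0914 0.1
[... 835 characters left out ...]
, 259.3]), 11.31) z [0.0252 0.0279 0.0306] mean [ 0.6721 -0.1601  0.0278]
railtop [306 241  24  42 387] (array([617.1, 150.9]), array([ 20.4, 112.2]), 88.02) z [0.0477 0.0503 0.0527] mean [0.6201 0.1509 0.0502]
standall [ 306  241   62   64 2236] (array([618.4, 194. ]), array([119.4, 112.8]), 88.17) z [0.0048 0.0082 0.0519] mean [0.6246 0.1958 0.0239]
bottle [374 271  29  37 783] (array([672.4, 310.1]), array([54.4, 47.3]), 73.58) z [0.0862 0.1128 0.161 ] mean [0.6782 0.3091 0.1196]
bearing [393 222  26  23 449] (array([451.5, 331.3]), array([62. , 55.9]), 79.05) z [0.0125 0.0185 0.0358] mean [0.4554 0.3308 0.0235]
['MotionError', 'get_state', 'grasp_offset', 'hand_in', 'read_camera']
0.0187
```

View pics/crop_top.png

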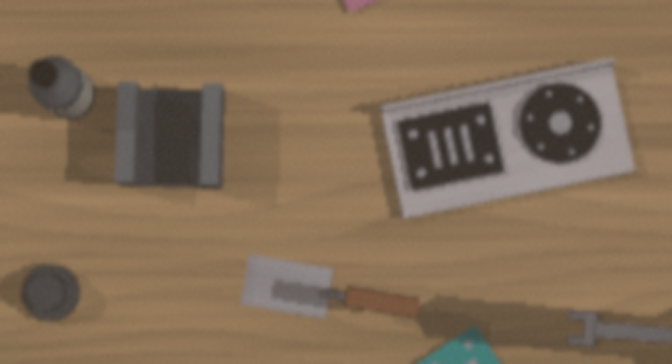

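The crop confirms the wooden lifter, the black plate with 3 slots and 4 bores, and the cover to its right. My estimates, in mm:

| Item | Position | Heading |
|---|---|---|
| Lifter grip | (434.6, −24) | 80.3° |
| Plate | (605, −111) | 11.2° |
| Stand | (617, 196) | −2° |

I'm moving over the lifter, turning +100° so that j6 stays in range.

>>> step_arm(
  deltas=[
    [16,-38,0,0,0,6.65,1],
    [16,-38,0,0,0,6.65,1],
    [16,-38,0,0,0,6.65,1],
    [16,-38,0,0,0,6.65,1],
    [16,-38,0,0,0,6.65,1],
  ],
)

```text
clock: 0.6
tcp_pos: [0.2728, 0.3501, 0.2309]
orientation: [-0.0, -0.122, 0.993, -0.0]
wrist_force: [0.8, 1.0, 0.1]
finger_gap: 0.0852
grip_force: 0.0
```

>>> step_arm(
  deltas=[
    [16,-38,0,0,0,6.65,1],
    [16,-38,0,0,0,6.65,1],
    [16,-38,0,0,0,6.65,1],
    [16,-38,0,0,0,6.65,1],
    [16,-38,0,0,0,6.65,1],
  ],
)

```text
clock: 1.1
tcp_pos: [0.3524, 0.1612, 0.2312]
orientation: [-0.0, -0.399, 0.917, 0.0]
wrist_force: [0.7, -0.2, 0.1]
finger_gap: 0.0856
grip_force: 0.0
```

>>> step_arm(
  deltas=[
    [16,-38,0,0,0,6.65,1],
    [16,-38,0,0,0,6.65,1],
    [16,-38,0,0,0,6.65,1],
    [16,-38,0,0,0,6.65,1],
    [0,0,0,0,0,6.65,1],
  ],
)

```text
clock: 1.6
tcp_pos: [0.4181, 0.0072, 0.231]
orientation: [-0.0, -0.642, 0.767, -0.001]
wrist_force: [-0.5, 0.3, -0.2]
finger_gap: 0.0854
grip_force: 0.0
```

```bash
cat >> h.py <<'E'
from scipy.spatial.transform import Rotation as R
def st():
    s=get_state();q=s['orientation'];M=R.from_quat(q[[1,2,3,0]]).as_matrix()
    gp=s['tcp_pos']-grasp_offset*M[:,2]
    print('t',round(s['clock'],2),'tcp',np.round(s['tcp_pos']*1e3,1),'grasp',np.round(gp*1e3,1),'yhead',round(np.degrees(np.arctan2(M[1,1],M[0,1])),2),'tz',np.round(M[:,2],4),'F',np.round(s['wrist_force'],2),'gap',round(s['finger_gap']*1e3,1),'grip',round(s['grip_force'],1));return s,M
E
python3 - <<'E'
from h import *
st();c=cam('wrist','wrist1');P=pts(c);hsv=cv2.cvtColor(c['image'],cv2.COLOR_RGB2HSV)
cv2.imwrite('pics/w.png',c['image'][:,:,::-1])
m=(P[...,2]>.058)&(P[...,2]<.08)&(c['z_map']>0)&(hsv[...,1]>90)
n,l,s,_=cv2.connectedComponentsWithStats(m.astype(np.uint8))
for i in range(1,n):
  if s[i,4]>300:
    q=P[l==i];print(s[i],cv2.minAreaRect((q[:,:2]*1e3).astype(np.float32)),np.percentile(q[:,2],[5,50,95]))
E
```

```text
t 1.6 tcp [418.1   7.2 231. ] grasp [418.    7.2 249.7] yhead 169.85 tz [ 6.0e-04 -1.3e-03 -1.0e+00] F [-0.51  0.32 -0.22] gap 85.4 grip 0.0
[ 234   84   29   99 2665] ((434.0340270996094, -33.34516143798828), (79.04456329345703, 22.062986373901367), 80.02967834472656) [0.06710594 0.06984351 0.07120405]
```

View pics/wrist1.png

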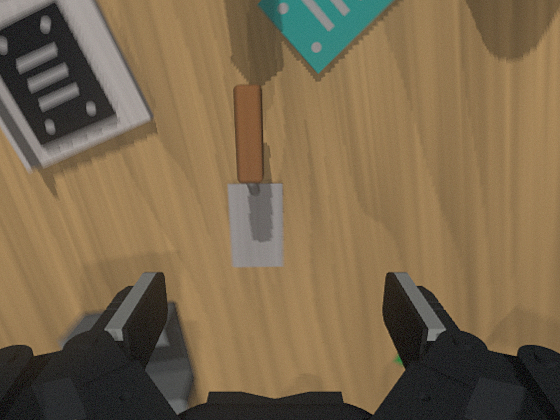

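The wrist view shows the handle at (249,133), 79 × 22 mm with its top at 70 mm, and the blade tip toward (257,267). That puts the grip at (435.8, −23.5) with heading 80.0°. I'm descending to grasp.

>>> step_arm(
  deltas=[
    [9,-15,-20,0,0,0,1],
    [8.5,-15.5,-40,0,0,0.2,1],
    [0,0,-40,0,0,0,1],
    [0,0,-40,0,0,0,1],
    [0,0,-40,0,0,0,1],
  ],
)

```text
clock: 2.15
tcp_pos: [0.4332, -0.0188, 0.0499]
orientation: [0.0, -0.643, 0.766, 0.0]
wrist_force: [0.1, 0.3, 0.7]
finger_gap: 0.0855
grip_force: 0.0
```

>>> step_arm(
  deltas=[
    [0,0,-14,0,0,0,1],
    [0,0,0,0,0,0,-0.2],
    [0,0,0,0,0,0,-1],
    [0,0,0,0,0,0,-1],
    [0,0,0,0,0,0,-1],
  ],
  newtons=70,
)

```text
clock: 2.65
tcp_pos: [0.435, -0.0195, 0.0386]
orientation: [0.001, -0.644, 0.765, -0.001]
wrist_force: [-0.8, -0.4, -0.1]
finger_gap: 0.0278
grip_force: 0.0
```

>>> step_arm(
  deltas=[
    [0,0,0,0,0,0,-1],
    [0,0,0,0,0,0,-1],
    [0,0,0,0,0,0,-1],
    [0,0,0,0,0,0,-1],
  ],
)

```text
clock: 3.05
tcp_pos: [0.4349, -0.0196, 0.0385]
orientation: [0.001, -0.644, 0.765, -0.001]
wrist_force: [0.1, -1.1, 6.4]
finger_gap: 0.0212
grip_force: 70.8
```

```bash
python3 -c "
from h import *
st()"
```

```text
t 3.05 tcp [434.9 -19.6  38.5] grasp [434.9 -19.6  57.2] yhead 170.11 tz [ 2.5e-03 -3.0e-04 -1.0e+00] F [ 0.09 -1.09  6.43] gap 21.2 grip 70.8
```

>>> step_arm(
  deltas=[
    [0,0,15,0,0,0,-1],
    [0,0,25,0,0,0,-1],
    [0,0,25,0,0,0,-1],
    [-2,-12,5,0,0,-6,-1],
    [-2,-12,0,0,0,-7,-1],
  ],
)

```text
clock: 3.55
tcp_pos: [0.4306, -0.0437, 0.1088]
orientation: [0.001, -0.551, 0.834, -0.001]
wrist_force: [0.4, -0.2, -1.1]
finger_gap: 0.0212
grip_force: 69.6
```

>>> step_arm(
  deltas=[
    [-2,-14,0,0,0,-7,-1],
    [-2,-14,0,0,0,-7,-1],
    [-2,-14,0,0,0,-7,-1],
    [-2,-14,0,0,0,-7,-1],
    [-2,-14,0,0,0,-7,-1],
  ],
)

```text
clock: 4.05
tcp_pos: [0.4192, -0.1138, 0.1072]
orientation: [-0.0, -0.274, 0.962, 0.0]
wrist_force: [-0.1, -0.3, -1.2]
finger_gap: 0.0209
grip_force: 69.6
```

>>> step_arm(
  deltas=[
    [-2,-14,0,0,0,-7,-1],
    [-1,-14,0,0,0,-7,-1],
    [0,-6,0,0,0,-6.9,-1],
    [0,0,0,0,0,0,-1],
    [0,0,0,0,0,0,-1],
  ],
)

```text
clock: 4.55
tcp_pos: [0.4164, -0.1471, 0.1072]
orientation: [-0.0, -0.099, 0.995, 0.0]
wrist_force: [0.4, 0.1, -0.6]
finger_gap: 0.0206
grip_force: 69.6
```

```bash
cat > p.py <<'E'
from h import *
c=dict(np.load('top.npz'));s=dict(np.load('scene.npz'))
def blackrect(c,x0,x1,y0,y1,h):
    v=c['image'].max(2);m=np.zeros(v.shape,np.uint8);m[y0:y1,x0:x1]=(v[y0:y1,x0:x1]<85)
    n,l,st_,_=cv2.connectedComponentsWithStats(m);i=1+np.argmax(st_[1:,4])
    k=cv2.findContours((l==i).astype(np.uint8),0,2)[0][0][:,0].astype(float)
    r=cv2.minAreaRect((ray(c,k,h)[:,:2]*1e3).astype(np.float32));print(np.round(np.r_[r[0],r[1],r[2]],1))
if __name__=='__main__':
    blackrect(c,300,352,155,208,.018);blackrect(s,192,245,213,252,.018)
    # blade / lifter now
    st()
    for n in ['scene','top']:
        d=cam(n,n+'2');P=pts(d);z=P[...,2]
        m=(d['z_map']>0)&(P[...,0]>.44)&(P[...,0]<.6)&(P[...,1]>-.2)&(P[...,1]<-.04)&(z>.05)&(z<.085)
        q=P[m];hs=cv2.cvtColor(d['image'],cv2.COLOR_RGB2HSV)[m]
        b=q[(hs[:,1]<70)&(hs[:,2]>90)]
        print(n,len(b),cv2.minAreaRect((b[:,:2]*1e3).astype(np.float32)))
        A=np.c_[b[:,:2],np.ones(len(b))];k=np.linalg.lstsq(A,b[:,2],rcond=None)[0];print('plane',k[:2],np.median(b[:,2]))
E
python3 p.py
```

```text
[ 601.  -112.6   76.6  102.1   11.4]
[ 604.7 -110.4   81.6  105.    11.2]
t 4.55 tcp [ 416.4 -147.1  107.2] grasp [ 416.4 -147.1  125.9] yhead 101.36 tz [-6.e-04  5.e-04 -1.e+00] F [ 0.42  0.12 -0.61] gap 20.6 grip 69.6
scene 636 ((505.7398681640625, -128.67764282226562), (98.44562530517578, 56.659034729003906), 11.504236221313477)
plane [-0.01824153 -0.00156011] 0.07109001961465411
top 589 ((502.579833984375, -130.25466918945312), (95.1125259399414, 56.61638259887695), 10.991464614868164)
plane [-0.01076465 -0.00460988] 0.07092827825345349
```

View pics/scene2.png

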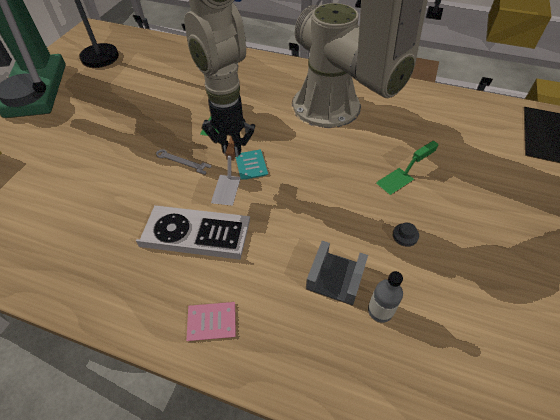

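The blade is in line with the plate: heading 11.3°, lateral error 1.6 mm, tip 13 mm short, tip sagging slightly. The scene view shows it at (227,190), just before the plate at (220,233). I'm lowering it onto the tray floor.

>>> step_arm(
  deltas=[
    [0,-1.5,-20,0,0,0,-1],
    [0,0,-20,0,0,0,-1],
    [0,0,-12,0,0,0,-1],
    [0,0,-2,0,0,0,-1],
    [0,0,0,0,0,0,-1],
  ],
)

```text
clock: 5.15
tcp_pos: [0.4165, -0.1483, 0.0532]
orientation: [-0.0, -0.098, 0.995, 0.0]
wrist_force: [-0.0, 0.7, -0.8]
finger_gap: 0.0207
grip_force: 69.6
```

>>> step_arm(
  deltas=[
    [0,0,-1,0,0,0,-1],
    [0,0,0,0,0,0,-1],
  ],
)

```text
clock: 5.35
tcp_pos: [0.4174, -0.1491, 0.053]
orientation: [0.001, -0.098, 0.995, -0.0]
wrist_force: [0.2, -0.1, -1.7]
finger_gap: 0.0209
grip_force: 69.6
```

>>> step_arm(
  deltas=[
    [0,0,-1,0,0,0,-1],
    [0,0,0,0,0,0,-1],
  ],
)

```text
clock: 5.55
tcp_pos: [0.4169, -0.149, 0.0516]
orientation: [0.0, -0.098, 0.995, -0.0]
wrist_force: [0.1, -0.2, -1.8]
finger_gap: 0.0211
grip_force: 69.6
```

>>> step_arm(
  deltas=[
    [0,0,-0.7,0,0,0,-1],
    [0,0,0,0,0,0,-1],
  ],
)

```text
clock: 5.75
tcp_pos: [0.4168, -0.1489, 0.0507]
orientation: [0.0, -0.098, 0.995, -0.0]
wrist_force: [-1.2, -0.6, -0.6]
finger_gap: 0.0208
grip_force: 69.6
```

>>> step_arm(
  deltas=[
    [0,0,-0.7,0,0,0,-1],
    [0,0,0,0,0,0,-1],
  ],
)

```text
clock: 5.95
tcp_pos: [0.4168, -0.149, 0.0501]
orientation: [0.0, -0.098, 0.995, -0.0]
wrist_force: [-2.3, 0.0, 2.8]
finger_gap: 0.0209
grip_force: 70.2
```

```bash
python3 -c "
from h import *
s,_=st();print(s['ft_torque'])"
```

```text
t 5.95 tcp [ 416.8 -149.    50.1] grasp [ 416.8 -149.    68.8] yhead 101.22 tz [ 2.e-04 -2.e-04 -1.e+00] F [-2.35  0.02  2.81] gap 20.9 grip 70.2
[ 0.00375698  0.05906125 -0.02797   ]
```

Floor contact is about 4 N. I'm sliding forward along the tray's x.

>>> step_arm(
  deltas=[
    [8.85,1.75,0,0,0,0,-1],
    [8.85,1.75,0,0,0,0,-1],
    [7.85,1.55,0,0,0,0,-1],
    [7.85,1.55,0,0,0,0,-1],
  ],
)

```text
clock: 6.35
tcp_pos: [0.4505, -0.1423, 0.0502]
orientation: [-0.001, -0.098, 0.995, -0.0]
wrist_force: [-7.1, -1.9, 9.2]
finger_gap: 0.0212
grip_force: 71.1
```

>>> step_arm(
  deltas=[
    [7.85,1.55,0,0,0,0,-1],
    [7.85,1.55,0,0,0,0,-1],
  ],
)

```text
clock: 6.55
tcp_pos: [0.4655, -0.1392, 0.0504]
orientation: [-0.001, -0.098, 0.995, -0.0]
wrist_force: [-8.5, -2.0, 13.5]
finger_gap: 0.0211
grip_force: 71.6
```

```bash
cat > q.py <<'E'
from h import *
from p import blackrect
s,_=st();print(s['ft_torque'])
d=cam('scene','scene3');blackrect(d,185,255,205,260,.018)
cv2.imwrite('pics/sc_crop.png',cv2.resize(d['image'][150:270,130:270],None,fx=4,fy=4,interpolation=2)[:,:,::-1])
E
python3 q.py
```

```text
t 6.55 tcp [ 465.5 -139.2   50.4] grasp [ 465.6 -139.2   69.1] yhead 101.23 tz [-0.0023 -0.001  -1.    ] F [-8.47 -1.98 13.49] gap 21.1 grip 71.6
[-0.22168502  1.35996124  0.02456505]
[ 613.2 -109.4   75.5  105.3   11.4]
```

View pics/sc_crop.png

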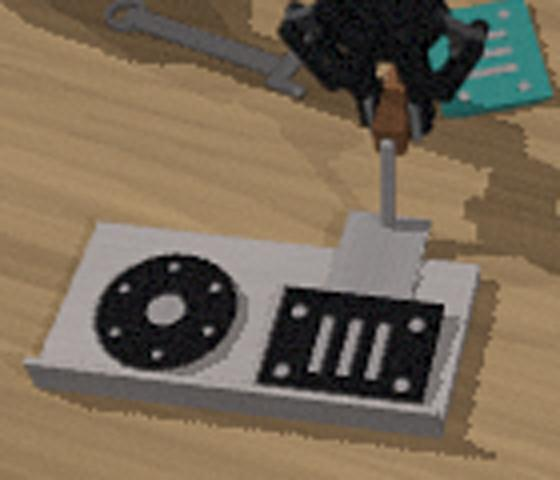

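The crop shows the plate at (350,345) against the fence and square, with the blade entering its near edge within about 5 mm of the centre. I'm continuing to the stop.

>>> step_arm(
  deltas=[
    [7.85,1.55,0,0,0,0,-1],
    [7.85,1.55,0,0,0,0,-1],
    [7.85,1.55,0,0,0,0,-1],
  ],
)

```text
clock: 6.9
tcp_pos: [0.4884, -0.1346, 0.0507]
orientation: [-0.002, -0.098, 0.995, -0.001]
wrist_force: [-10.9, -1.8, 16.1]
finger_gap: 0.0213
grip_force: 72.1
```

>>> step_arm(
  deltas=[
    [7.85,1.55,0,0,0,0,-1],
    [5.9,1.15,0,0,0,0,-1],
    [3.9,0.8,0,0,0,0,-1],
  ],
)

```text
clock: 7.2
tcp_pos: [0.5055, -0.1311, 0.0507]
orientation: [-0.002, -0.098, 0.995, -0.001]
wrist_force: [-13.8, -2.4, 16.9]
finger_gap: 0.0208
grip_force: 72.2
```

```bash
python3 q.py
```

```text
t 7.2 tcp [ 505.5 -131.1   50.7] grasp [ 505.6 -131.1   69.4] yhead 101.22 tz [-0.0045 -0.0016 -1.    ] F [-13.8   -2.36  16.89] gap 20.8 grip 72.2
[-0.33600687  2.4207846   0.01174522]
[ 611.7 -110.4   78.5  107.2   11.2]
```

>>> step_arm(
  deltas=[
    [2.95,0.6,0,0,0,0,-1],
    [2.95,0.6,0,0,0,0,-1],
  ],
)

```text
clock: 7.45
tcp_pos: [0.5106, -0.13, 0.0507]
orientation: [-0.003, -0.098, 0.995, -0.001]
wrist_force: [-13.6, -2.9, 17.1]
finger_gap: 0.0208
grip_force: 72.4
```

>>> step_arm(
  deltas=[
    [2.95,0.6,0,0,0,0,-1],
    [1.95,0.4,0,0,0,0,-1],
  ],
)

```text
clock: 7.65
tcp_pos: [0.5161, -0.129, 0.0507]
orientation: [-0.002, -0.098, 0.995, -0.001]
wrist_force: [-13.0, -2.3, 17.7]
finger_gap: 0.0214
grip_force: 72.0
```

>>> step_arm(
  deltas=[
    [1.95,0.4,0,0,0,0,-1],
    [0,0,0,0,0,0,-1],
  ],
)

```text
clock: 7.85
tcp_pos: [0.5184, -0.1285, 0.0507]
orientation: [-0.002, -0.098, 0.995, -0.0]
wrist_force: [-10.7, -1.7, 15.6]
finger_gap: 0.0207
grip_force: 71.9
```

>>> step_arm(
  deltas=[
    [1.95,0.4,0,0,0,0,-1],
    [0,0,0,0,0,0,-1],
  ],
)

```text
clock: 8.05
tcp_pos: [0.52, -0.1282, 0.0507]
orientation: [-0.002, -0.098, 0.995, -0.001]
wrist_force: [-11.4, -3.1, 15.5]
finger_gap: 0.021
grip_force: 72.2
```

>>> step_arm(
  deltas=[
    [1.95,0.4,0,0,0,0,-1],
    [0,0,0,0,0,0,-1],
  ],
)

```text
clock: 8.25
tcp_pos: [0.52, -0.1282, 0.0507]
orientation: [-0.004, -0.097, 0.995, -0.001]
wrist_force: [-17.0, -3.8, 21.0]
finger_gap: 0.0209
grip_force: 72.8
```

```bash
python3 q.py
```

```text
t 8.25 tcp [ 520.  -128.2   50.7] grasp [ 520.2 -128.1   69.4] yhead 101.17 tz [-0.0078 -0.0025 -1.    ] F [-17.02  -3.78  21.02] gap 20.9 grip 72.8
[-0.66883871  3.05291545  0.00617   ]
[ 612.3 -109.8   77.1  104.9   11.2]
```

The tip has stopped on the fence. I'm relieving the pressure and lifting.

>>> step_arm(
  deltas=[
    [-2,-0.4,0,0,0,0,-1],
    [-1,-0.2,1,0,0,0,-1],
    [0,0,3,0,0,0,-1],
    [0,0,5,0,0,0,-1],
    [0,0,8,0,0,0,-1],
  ],
  newtons=100,
)

```text
clock: 8.8
tcp_pos: [0.5202, -0.1276, 0.0662]
orientation: [-0.001, -0.098, 0.995, 0.001]
wrist_force: [-1.4, -0.3, -3.7]
finger_gap: 0.0206
grip_force: 97.8
```

>>> step_arm(
  deltas=[
    [0,0,12,0,0,0,-1],
    [0,0,15,0,0,0,-1],
    [0,0,15,0,0,0,-1],
    [0,0,15,0,0,0,-1],
    [0,0,10,0,0,0,-1],
  ],
)

```text
clock: 9.3
tcp_pos: [0.522, -0.1284, 0.1362]
orientation: [0.001, -0.098, 0.995, -0.001]
wrist_force: [-0.3, 0.6, -3.2]
finger_gap: 0.0203
grip_force: 97.8
```

>>> step_arm(
  deltas=[
    [0,0,5,0,0,0,-1],
    [0,0,0,0,0,0,-1],
    [0,0,0,0,0,0,-1],
    [0,0,0,0,0,0,-1],
  ],
)

```text
clock: 9.7
tcp_pos: [0.5202, -0.128, 0.1381]
orientation: [-0.001, -0.098, 0.995, 0.0]
wrist_force: [0.9, -0.5, -2.3]
finger_gap: 0.0203
grip_force: 97.8
```

```bash
cat > r.py <<'E'
from h import *
import sys
s,M=st();g=(s['tcp_pos']-grasp_offset*M[:,2])*1e3
for n in ['scene','top']:
    d=cam(n,n+sys.argv[1]);P=pts(d);z=P[...,2];D=np.hypot(P[...,0]*1e3-g[0],P[...,1]*1e3-g[1])
    v=d['image'].max(2);base=(d['z_map']>0)&(D<190)
    lo,hi=float(sys.argv[2]),float(sys.argv[3])
    m=base&(z>lo)&(z<hi)&(v<85)&(D>50)
    k,l,stt,_=cv2.connectedComponentsWithStats(m.astype(np.uint8));i=1+np.argmax(stt[1:,4]);q=P[l==i]
    A=np.c_[q[:,:2],np.ones(len(q))];pl=np.linalg.lstsq(A,q[:,2],rcond=None)[0]
    r=cv2.minAreaRect((q[:,:2]*1e3).astype(np.float32))
    c=cv2.findContours((l==i).astype(np.uint8),0,2)[0];c=max(c,key=len)[:,0].astype(float)
    r2=cv2.minAreaRect((ray(d,c,np.median(q[:,2]))[:,:2]*1e3).astype(np.float32))
    print(n,stt[i],'cloud',np.round(np.r_[r[0],r[1],r[2]],1),'ray',np.round(np.r_[r2[0],r2[1],r2[2]],1),'z',np.median(q[:,2]).round(4),'slope',pl[:2].round(3),'rel grasp',np.round(np.array(r2[0])-g[:2],1))
    x,y,w,h=stt[i][:4];cr=d['image'][max(0,y-60):y+h+30,max(0,x-50):x+w+60]
    cv2.imwrite(f'pics/{n}_c{sys.argv[1]}.png',cv2.resize(cr,None,fx=3.5,fy=3.5,interpolation=2)[:,:,::-1])
E
python3 r.py 4 .07 .13
```

```text
t 9.7 tcp [ 520.2 -128.   138.1] grasp [ 520.2 -128.   156.8] yhead 101.23 tz [-1.4e-03  7.0e-04 -1.0e+00] F [ 0.87 -0.5  -2.33] gap 20.3 grip 97.8
scene [ 186  200   52   33 1111] cloud [ 615.7 -108.7   85.4  104.6   11.5] ray [ 617.7 -107.8   82.1  105.2   11.8] z 0.1077 slope [-0.001 -0.001] rel grasp [97.5 20.2]
top [312 158  36  32 545] cloud [ 612.7 -109.4   79.9  102.9   10.4] ray [ 612.3 -110.1   79.7  102.7   10.8] z 0.1071 slope [ 0.003 -0.002] rel grasp [92.1 17.8]
```

View pics/scene_c4.png

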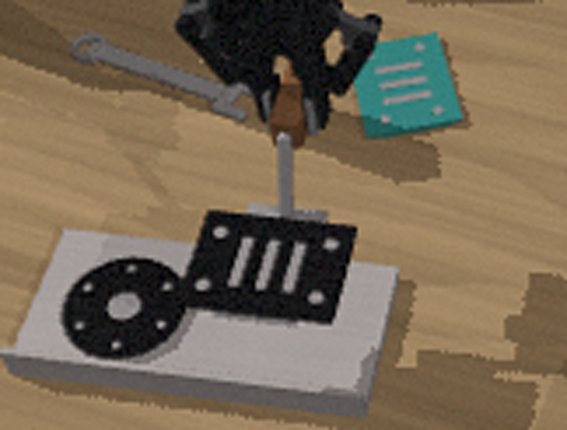

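The plate lies level on the blade (slope about 0), 89 mm clear. Its centre is about 97 mm ahead of the grasp, and lateral error is about 0. I'm carrying it smoothly to the stand.

>>> step_arm(
  deltas=[
    [0,3,0,0,0,0,-1],
    [0,6,0,0,0,0,-1],
    [0,9,0,0,0,0,-1],
    [0,12,0,0,0,0,-1],
    [0,15,0,0,0,0,-1],
  ],
)

```text
clock: 10.3
tcp_pos: [0.5207, -0.0821, 0.1389]
orientation: [0.0, -0.098, 0.995, 0.0]
wrist_force: [-0.1, -0.5, -2.3]
finger_gap: 0.0206
grip_force: 97.9
```

>>> step_arm(
  deltas=[
    [0,15,0,0,0,-0.4,-1],
    [0,15,0,0,0,-0.8,-1],
    [0,15,0,0,0,-0.95,-1],
    [0,15,0,0,0,-0.95,-1],
    [0,15,0,0,0,-0.95,-1],
  ],
)

```text
clock: 10.8
tcp_pos: [0.5204, -0.0063, 0.139]
orientation: [-0.0, -0.063, 0.998, 0.0]
wrist_force: [0.4, -1.2, -2.8]
finger_gap: 0.0208
grip_force: 97.9
```

>>> step_arm(
  deltas=[
    [0,15,0,0,0,-0.95,-1],
    [0,15,0,0,0,-0.95,-1],
    [0,15,0,0,0,-0.95,-1],
    [0,15,0,0,0,-0.95,-1],
    [0,15,0,0,0,-0.95,-1],
  ],
)

```text
clock: 11.3
tcp_pos: [0.5202, 0.0688, 0.139]
orientation: [0.0, -0.021, 1.0, 0.0]
wrist_force: [-0.4, 0.5, -2.2]
finger_gap: 0.0206
grip_force: 97.9
```

>>> step_arm(
  deltas=[
    [0,15,0,0,0,-0.95,-1],
    [0,15,0,0,0,-0.95,-1],
    [0,15,0,0,0,-0.95,-1],
    [0,15,0,0,0,-0.8,-1],
    [0,15,0,0,0,-0.7,-1],
  ],
)

```text
clock: 11.8
tcp_pos: [0.52, 0.1438, 0.139]
orientation: [-0.0, 0.016, 1.0, 0.0]
wrist_force: [0.4, -0.4, -3.4]
finger_gap: 0.0204
grip_force: 97.9
```

>>> step_arm(
  deltas=[
    [0,15,0,0,0,0,-1],
    [0,12,0,0,0,0,-1],
    [0,9,0,0,0,0,-1],
    [0,9,0,0,0,0,-1],
    [0,6,0,0,0,0,-1],
  ],
)

```text
clock: 12.3
tcp_pos: [0.5207, 0.1935, 0.1389]
orientation: [-0.0, 0.017, 1.0, 0.0]
wrist_force: [0.3, 0.8, -3.5]
finger_gap: 0.0204
grip_force: 97.9
```

>>> step_arm(
  deltas=[
    [0,3,0,0,0,0,-1],
    [0,2,0,0,0,0,-1],
    [0,0,0,0,0,0,-1],
    [0,0,0,0,0,0,-1],
  ],
)

```text
clock: 12.7
tcp_pos: [0.5207, 0.1975, 0.1389]
orientation: [-0.0, 0.017, 1.0, -0.0]
wrist_force: [1.2, 1.1, -3.1]
finger_gap: 0.0207
grip_force: 97.9
```

```bash
cp scene.npz scene_old.npz; cp top.npz top_old.npz; python3 r.py 5 .085 .13
python3 - <<'E'
from h import *
# stand rails from images before the plate came over
for n in ['scene_old','top_old']:
    d=dict(np.load(n+'.npz'));P=pts(d);z=P[...,2]
    m=(d['z_map']>0)&(P[...,0]>.5)&(P[...,0]<.72)&(P[...,1]>.1)&(P[...,1]<.262)&(z>.043)&(z<.057)
    k,l,s,_=cv2.connectedComponentsWithStats(m.astype(np.uint8))
    for i in np.argsort(-s[1:,4])[:2]+1:
        q=P[l==i];r=cv2.minAreaRect((q[:,:2]*1e3).astype(np.float32))
        c=cv2.findContours((l==i).astype(np.uint8),0,2)[0][0][:,0].astype(float)
        r2=cv2.minAreaRect((ray(d,c,.05)[:,:2]*1e3).astype(np.float32));print(n,s[i],np.round(np.r_[r[0],r[1],r[2]],1),np.round(np.r_[r2[0],r2[1],r2[2]],1))
E
```

```text
t 12.7 tcp [520.7 197.5 138.9] grasp [520.7 197.5 157.6] yhead 88.05 tz [-1.e-04 -1.e-04 -1.e+00] F [ 1.18  1.1  -3.13] gap 20.7 grip 97.9
scene [ 311  232   57   46 1375] cloud [618.6 195.  103.7  86.3  87.5] ray [621.2 194.6 103.6  86.9  88.1] z 0.1086 slope [-0.005  0.   ] rel grasp [100.4  -2.9]
top [211 161  36  28 587] cloud [615.3 190.9 103.1  80.5  89.5] ray [615.1 190.9 102.5  79.1  89.4] z 0.1077 slope [-0.01   0.008] rel grasp [94.3 -6.6]
scene_old [346 253  22  45 406] [619.7 242.6  20.  112.9  88.2] [621.7 242.5  20.  113.7  88.2]
scene_old [306 241  24  43 392] [617.2 150.5  20.6 111.8  88.2] [618.7 150.9  20.7 113.3  88.2]
top_old [211 159   8  37 240] [615.5 240.6  20.9 110.7  88.4] [615.4 240.2  21.2 109.7  89.4]
top_old [241 160   8  36 234] [612.9 148.4  20.7 107.6  87.8] [613. 148.  21. 107.  88.]
```

View pics/scene_c5.png

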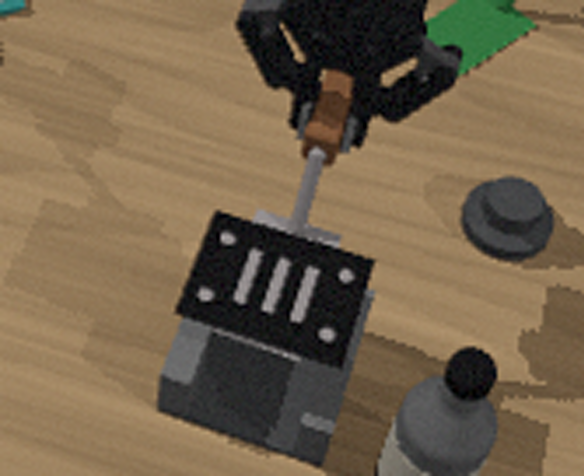

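The plate is over the stand, level and square (about −2° for both), and needs about +2.5 mm in y. The crop shows it over the rails with the blade in the gap. I'm lowering it.

>>> step_arm(
  deltas=[
    [0,2.5,-3,0,0,0,-1],
    [0,0,-6,0,0,0,-1],
    [0,0,-9,0,0,0,-1],
    [0,0,-9,0,0,0,-1],
    [0,0,-8,0,0,0,-1],
  ],
)

```text
clock: 13.3
tcp_pos: [0.5202, 0.2002, 0.1026]
orientation: [-0.001, 0.017, 1.0, -0.0]
wrist_force: [-0.1, 0.1, -3.1]
finger_gap: 0.0208
grip_force: 98.0
```

>>> step_arm(
  deltas=[
    [0,0,-5,0,0,0,-1],
    [0,0,-3,0,0,0,-1],
    [0,0,-2,0,0,0,-1],
    [0,0,0,0,0,0,-1],
  ],
)

```text
clock: 13.7
tcp_pos: [0.5207, 0.2003, 0.0938]
orientation: [-0.0, 0.017, 1.0, 0.0]
wrist_force: [-0.5, 1.2, -3.9]
finger_gap: 0.0205
grip_force: 98.0
```

```bash
python3 r.py 6 .05 .08
```

```text
t 13.7 tcp [520.7 200.3  93.8] grasp [520.7 200.3 112.5] yhead 88.08 tz [-1.e-04  1.e-04 -1.e+00] F [-0.5   1.21 -3.85] gap 20.5 grip 98.0
scene [ 311  244   55   47 1357] cloud [613.8 198.1 109.5  95.3  88.8] ray [620.4 198.5 107.8  94.5  88.2] z 0.0635 slope [-0.006 -0.016] rel grasp [99.7 -1.8]
top [212 162  35  30 571] cloud [616.4 195.6 104.8  85.3  86.9] ray [614.9 195.1 105.2  84.8  87.2] z 0.0629 slope [-0.01   0.002] rel grasp [94.2 -5.2]
```

>>> step_arm(
  deltas=[
    [0,0,-2,0,0,0,-1],
    [0,0,-2,0,0,0,-1],
    [0,0,-2,0,0,0,-1],
    [0,0,-2,0,0,0,-1],
    [0,0,-2,0,0,0,-1],
  ],
)

```text
clock: 14.3
tcp_pos: [0.521, 0.2004, 0.084]
orientation: [0.0, 0.017, 1.0, 0.0]
wrist_force: [0.5, -0.0, -1.8]
finger_gap: 0.0202
grip_force: 98.0
```

>>> step_arm(
  deltas=[
    [0,0,-3,0,0,0,-1],
    [0,0,-4,0,0,0,-1],
    [0,0,-4,0,0,0,-1],
    [0,0,-2,0,0,0,-1],
    [0,0,0,0,0,0,-1],
  ],
)

```text
clock: 14.8
tcp_pos: [0.5204, 0.2002, 0.0704]
orientation: [-0.0, 0.017, 1.0, -0.0]
wrist_force: [-0.6, 0.2, -1.4]
finger_gap: 0.0208
grip_force: 98.0
```

```bash
python3 r.py 7 .0525 .07
```

```text
t 14.8 tcp [520.4 200.2  70.4] grasp [520.4 200.2  89.1] yhead 88.08 tz [-8.e-04 -1.e-04 -1.e+00] F [-0.62  0.23 -1.37] gap 20.8 grip 98.0
scene [ 311  245   55   45 1283] cloud [619.9 198.5 106.6  83.4  88. ] ray [621.4 198.6 106.5  83.1  88.2] z 0.0563 slope [-0.001 -0.   ] rel grasp [101.   -1.6]
top [213 163  35  28 454] cloud [617.7 194.  103.5  81.8  87. ] ray [615.6 192.7 103.   81.9  89.5] z 0.0565 slope [0.005 0.006] rel grasp [95.2 -7.5]
```

View pics/scene_c7.png

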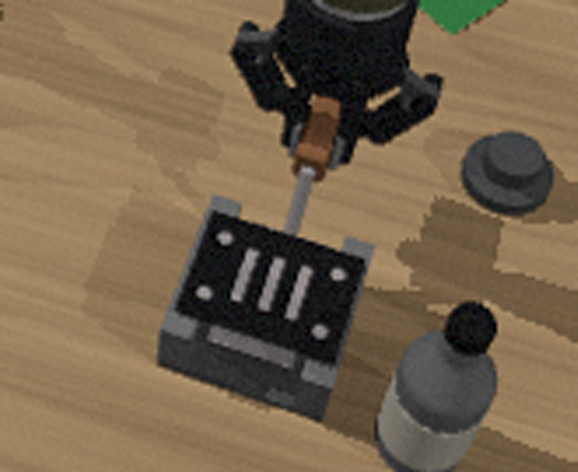

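The plate rests level on both rails (top at 56.4 mm), within about 3 mm of centre and square. In the crop it is at (270,285), with the neck leaving at (300,200). I'm drawing the blade out.

>>> step_arm(
  deltas=[
    [-4,0.15,0,0,0,0,-1],
    [-8,0.25,0,0,0,0,-1],
    [-12,0.4,0,0,0,0,-1],
    [-14,0.5,0,0,0,0,-1],
    [-14,0.5,0,0,0,0,-1],
  ],
)

```text
clock: 15.4
tcp_pos: [0.467, 0.2021, 0.0709]
orientation: [-0.0, 0.017, 1.0, 0.0]
wrist_force: [0.5, -0.7, -1.8]
finger_gap: 0.0205
grip_force: 98.0
```

>>> step_arm(
  deltas=[
    [-14,0.5,0,0,0,0,-1],
    [-14,0.5,0,0,0,0,-1],
    [-14,0.5,0,0,0,0,-1],
    [-14,0.5,0,0,0,0,-1],
    [-12,0.4,0,0,0,0,-1],
  ],
)

```text
clock: 15.9
tcp_pos: [0.3991, 0.2045, 0.0709]
orientation: [-0.0, 0.017, 1.0, 0.0]
wrist_force: [-1.0, -0.0, -1.9]
finger_gap: 0.021
grip_force: 98.0
```

>>> step_arm(
  deltas=[
    [0,0,-5,0,0,0,-1],
    [0,0,-10,0,0,0,-1],
    [0,0,-10,0,0,0,-1],
    [0,0,-4,0,0,0,-1],
    [0,0,0,0,0,0,-1],
  ],
)

```text
clock: 16.4
tcp_pos: [0.4002, 0.2042, 0.0407]
orientation: [-0.001, 0.017, 1.0, -0.0]
wrist_force: [-0.1, -0.0, -1.8]
finger_gap: 0.0206
grip_force: 98.1
```

>>> step_arm(
  deltas=[
    [0,0,-1,0,0,0,-1],
    [0,0,0,0,0,0,-1],
  ],
)

```text
clock: 16.6
tcp_pos: [0.401, 0.2045, 0.0409]
orientation: [0.0, 0.017, 1.0, 0.0]
wrist_force: [0.2, -0.0, -1.2]
finger_gap: 0.0206
grip_force: 98.1
```

```bash
python3 - <<'E'
from h import *
st()
for n in ['scene','top']:
    d=cam(n,n+'8');P=pts(d);b=P[(d['z_map']>0)&(P[...,0]>.45)&(P[...,0]<.536)&(P[...,1]>.18)&(P[...,1]<.22)]
    A=np.c_[b[:,:2]-[.49,.2],np.ones(len(b))];print(n,len(b),np.linalg.lstsq(A,b[:,2],rcond=None)[0])
E
```

```text
t 16.6 tcp [401.  204.5  40.9] grasp [401.  204.5  59.6] yhead 88.07 tz [ 2.e-04  1.e-04 -1.e+00] F [ 0.2  -0.03 -1.21] gap 20.6 grip 98.1
scene 1138 [-5.02641699 -5.34134492  0.10653593]
top 350 [-0.66537947 -1.09276067  0.01475244]
```

>>> step_arm(
  deltas=[
    [0,0,-1,0,0,0,-1],
    [0,0,0,0,0,0,-1],
  ],
)

```text
clock: 16.9
tcp_pos: [0.4008, 0.2045, 0.04]
orientation: [0.0, 0.017, 1.0, 0.0]
wrist_force: [-0.7, 0.2, -1.7]
finger_gap: 0.021
grip_force: 98.1
```

>>> step_arm(
  deltas=[
    [0,0,-1,0,0,0,-1],
    [0,0,0,0,0,0,-1],
  ],
)

```text
clock: 17.1
tcp_pos: [0.4007, 0.2045, 0.0389]
orientation: [-0.0, 0.017, 1.0, 0.0]
wrist_force: [0.9, 0.8, -1.1]
finger_gap: 0.021
grip_force: 98.1
```

>>> step_arm(
  deltas=[
    [0,0,-0.7,0,0,0,-1],
    [0,0,0,0,0,0,-1],
  ],
)

```text
clock: 17.3
tcp_pos: [0.4007, 0.2045, 0.0387]
orientation: [0.0, 0.017, 1.0, 0.0]
wrist_force: [-1.8, -1.0, 4.5]
finger_gap: 0.0203
grip_force: 99.3
```

Contact. I'm opening gently, then retreating straight up.

>>> step_arm(
  deltas=[
    [0,0,0,0,0,0,-0.3],
    [0,0,0,0,0,0,0],
    [0,0,0,0,0,0,0.5],
    [0,0,0,0,0,0,1],
    [0,0,0,0,0,0,1],
  ],
)

```text
clock: 17.8
tcp_pos: [0.4007, 0.2045, 0.0382]
orientation: [0.0, 0.017, 1.0, 0.0]
wrist_force: [0.0, 0.4, -0.5]
finger_gap: 0.0831
grip_force: 0.0
```

>>> step_arm(
  deltas=[
    [0,0,0,0,0,0,1],
    [0,0,10,0,0,0,1],
    [0,0,25,0,0,0,1],
    [0,0,40,0,0,0,1],
    [0,0,40,0,0,0,1],
  ],
)

```text
clock: 18.3
tcp_pos: [0.4, 0.2043, 0.1548]
orientation: [-0.001, 0.017, 1.0, -0.0]
wrist_force: [1.6, -0.1, -0.6]
finger_gap: 0.0856
grip_force: 0.0
```

>>> step_arm(
  deltas=[
    [0,0,40,0,0,0,1],
    [0,0,10,0,0,0,1],
    [0,0,0,0,0,0,1],
    [0,0,0,0,0,0,1],
  ],
)

```text
clock: 18.7
tcp_pos: [0.4002, 0.2044, 0.2025]
orientation: [-0.0, 0.017, 1.0, -0.0]
wrist_force: [-0.1, 0.3, -0.4]
finger_gap: 0.0851
grip_force: 0.0
```

```bash
python3 - <<'E'
from h import *
st();d=cam('scene','scene9');P=pts(d);z=P[...,2];v=d['image'].max(2)
def f(m,nm):
    k,l,s,_=cv2.connectedComponentsWithStats(m.astype(np.uint8));i=1+np.argmax(s[1:,4]);q=P[l==i]
    A=np.c_[q[:,:2]-q[:,:2].mean(0),np.ones(len(q))];r=cv2.minAreaRect((q[:,:2]*1e3).astype(np.float32))
    print(nm,np.round(np.r_[r[0],r[1],r[2]],1),'slope,z',np.round(np.linalg.lstsq(A,q[:,2],rcond=None)[0],4))
b=d['z_map']>0
f(b&(P[...,0]>.5)&(P[...,1]>.12)&(P[...,1]<.27)&(z>.0525)&(z<.07)&(v<85),'plate')
hs=cv2.cvtColor(d['image'],cv2.COLOR_RGB2HSV)
f(b&(P[...,0]>.33)&(P[...,0]<.45)&(P[...,1]>.17)&(P[...,1]<.24)&(z>.064)&(z<.075)&(hs[...,1]>90),'handle top')
cv2.imwrite('pics/fin.png',cv2.resize(d['image'][80:340,230:510],None,fx=2.3,fy=2.3)[:,:,::-1])
E
```

```text
t 18.7 tcp [400.2 204.4 202.5] grasp [400.2 204.4 221.2] yhead 88.08 tz [-8.e-04 -1.e-04 -1.e+00] F [-0.09  0.26 -0.4 ] gap 85.1 grip 0.0
plate [619.3 198.1 106.9  83.7  89.1] slope,z [0.0008 0.0008 0.0564]
handle top [389.  205.4  21.3  82.   88.3] slope,z [-0.0044 -0.012   0.0688]
```

View pics/fin.png

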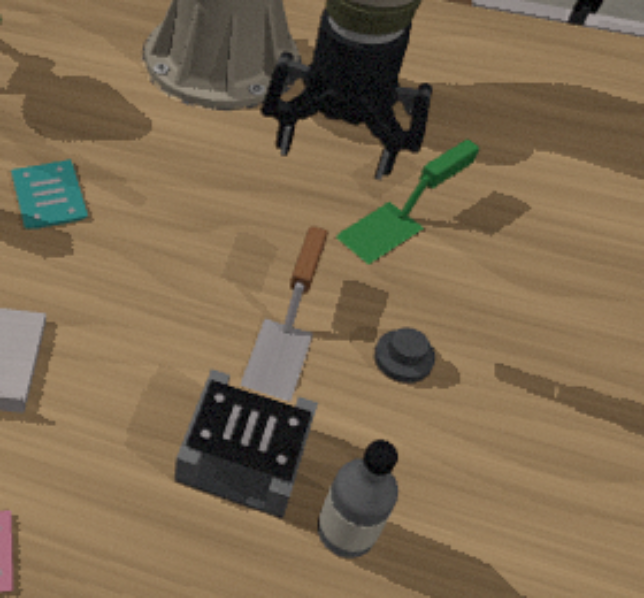

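The plate, at (250,425), is square and level on the rails. The lifter lies flat on the bench at (290,310), and the gripper is clear of everything. I'm handing in.

```bash
python3 -c "
from workcell import *
print(hand_in())"
```

```text
the job is handed in; nothing more can be done
None
```

The job is handed in (no verdict was returned): by the last camera check the plate lay level and square on both rails, within about 3 mm of centre, the lifter was flat on the bench, and nothing touched the robot.

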